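# Tap a stuck lens cell down into its mount

## Robot

A 6-joint arm with a two-finger parallel gripper is mounted at the origin on the work surface. World frame = base frame: x ahead of the robot, y to its left, z up, the work surface at z = 0. Lengths are in m, angles in rad, forces in N, time in s.
With the tool pointing down it reaches from about 0.4 to 0.925 m from the base axis. Payload 12.5 kg.
Tool frame: the origin (TCP) lies where the fingers leave the gripper's body, on its centre line; the fingertips stand 78 mm ahead of it and the grasp point (between the pads) lies 59 mm ahead of it; z points along the fingers, y is the line along which they close (so a half turn about z gives the same grasp; the last joint's range is limited). The gripper opens to 95 mm and grips with 3 to 60 N. Pads are 20 mm wide; open, the fingers measure 119 mm over their backs; the gripper's body (75 mm by 180 mm) begins 59 mm behind the grasp point.
Start: joints at [-1.445, 0.491, 1.559, -0, 1.092, -0.106], TCP at [0.144, -0.608, 0.292] pointing down, gripper open.
Joint ranges: [-3.1, 3.1], [-0.84, 2.19], [0.05, 2.79], [-1.13, 4.28], [0.06, 2.93], [-2.69, 2.69]. Speed limits (rad/s): [2.22, 2.22, 2.79, 3.14, 3.14, 3.14].

## Interface

Orientations are given as a unit quaternion [x, y, z, w].
In Python, from workcell import env gives the robot as it stands.
- The arm moves only by the tool carry_out, never from a script. Its arguments are lists of equal length, an entry for each row: "delta_pos": the shift along the tool's x, y, z in cm, a list of three; "twist": the turn, a rotation vector about the tool's x, y, z in degrees, a list of three; "gripper": the opening in per cent of the stroke, from 0 (shut) to 100 (fully open). In form: {"delta_pos": [[tx, ty, tz], ...], "twist": [[rx, ry, rz], ...], "gripper": [gripper, ...]}. A call has 1 to 20 rows; each row is the pose to reach, as a shift and turn from the pose commanded when the call began, along the tool's axes at that moment; what a row does not reach only later rows make up. A row lasts 1/12 s, in which the tool goes at most 41.7 mm and 7.16 degrees, less where a joint would pass 70% of its speed; a pose out of reach is approached as far as the arm can. A call with a gripper value outside its range is refused whole. The fingers move at their own pace and stop on an object; the grip force is fixed at half the most. Time passes only in rows, so rows that repeat a pose let the fingers close. It gives the time, the measured TCP pose, the force, the opening and the grip force at its end, in the units of the state.
- env.sense(): the state, without advancing time (a new reading comes with each control period).
- env.grab_frame(name): name is "scene" or "top" or "wrist"; returns a dict with "img" (480x640x3 uint8, blue, green, red), "fx", "fy", "cx", "cy" (pixels), "camera_from_world" (4x4, takes a point from world to camera coordinates). Camera axes: x right, y up, looking along -z (the intrinsics and any distortion apply to the point x, -y, -z); pixel columns grow to the right and rows downward; lengths in m; the calibration is good to about 2 mm. The wrist camera is an equidistant fisheye: a pixel r from the principal point sees the ray r / f radians off the axis. A picture is of the moment at which its call begins. There is no depth.
- env.close_job(): hands the job in; it is judged then, once.
Trained networks look in the newest picture that a camera, given by its name, has taken for a name from the list of things; names that differ only in an ending like _2 or _b are one class to them, and where a whole thing is asked for, a point or a joint stands for the part that bears it (a point fixed in the world has none). Each returns a list of dicts, best first, with "score" (0 to 1); they miss things now and then, are a little off and sometimes report something else, mostly with a low value. They report only what shows in the picture. A call takes as long as a camera call. They do not tell look-alikes from the thing itself.
- env.spot_in(camera, name): "bbox" ([left, top, right, bottom] as shares, 0 to 1, of the picture: columns of its width, rows of its height, round what is visible of it).
- env.trace(camera, name): "mask" (480x640 bool, what is visible of it) and "bbox" ([left, top, right, bottom] as shares, 0 to 1, of the picture: columns of its width, rows of its height, round what is visible of it).
The state is a dict: "time_s": time; "qpos": joint angles; "qd": joint speeds; "tau": joint torques, N m; "tcp_pos": TCP position; "tcp_rot": TCP orientation; "force": force on the tool from outside, world axes, zero at the start; "moment": the same for the moment, N m; "grip_width": opening from 0.0 (shut) to 1.0 (fully open); "grasp_force": force on a finger pad.
Only numpy, scipy, OpenCV 4.12 (cv2) and the standard library are available. Lean on these libraries where they do the work, as an engineer would, in place of code of your own. Each camera call takes 0.05 s, during which the arm holds its last target. There are 200 camera calls.

## Task

The metal lens cell has stuck high in its mount: pick up the white-headed mallet and, with light taps on the orange pads at its left and right in turn, sinking a pad by about 8 mm a tap so that the cell never cocks (neither pad more than 15 mm lower than the other), walk it down until both sides rest on their black stops. Then stand the white mallet back on the blue mat and let go. Do not touch the glass, keep the gripper off the cell, and leave the steel mallet, the spectacles and the lens case where they are.

Things in the scene. Friction and masses are not known exactly. Their poses are not given: they have to be found in the camera images.
- mount: Fixed mount for the lens cell: white base plate 104 (x) x 170 (y) x 12 mm with a black upright tube of 104 mm outer diameter, 46 mm high, in its middle and a black stop post, top 50 mm above the bench, at y = +66 and at y = -66 mm. Origin: centre of the underside, on the bench; z up. The cell's pads lie along its y axis.
- cell: The stuck lens cell: aluminium ring of 86 mm outer diameter with a square ear on either side, each topped by an orange pad. Each side is held by its own friction: pressing one pad with about 9 N or more sinks that side alone, and it stays where it is left. Origin: middle of the right ear's underside; axes as the mount's.
- lens: The round greenish lens in the cell's ring, 74 mm in diameter, lying about 12 mm below the level of the pads and 8 mm below the ring's edge. Origin: middle of its upper face. Not to be touched.
- left_pad (a point): Centre of the top of the orange pad (34 x 34 mm) on the mount's +y side, 120 mm from the other pad. Its top starts 83 to 85 mm above the bench and stands 61 mm above it when its ear is fully down on the stop.
- right_pad (a point): Centre of the top of the orange pad (34 x 34 mm) on the mount's -y side; same heights as the left pad: 83 to 85 mm above the bench at the start, 61 mm when fully down.
- mallet: The mallet to use, standing on its head: white nylon cylinder head 44 mm in diameter and 55 mm high, and above it a brown wooden handle 26 mm in diameter, from 55 to 130 mm above the origin. About 0.22 kg. Origin: centre of the head's flat striking face (its underside); z up along the handle. Grip the handle from above, 80 to 105 mm above the origin; tap with the underside of the head.
- steel_mallet: The wrong tool: a mallet of the same shape and size with a dark steel head and a black handle, standing on its head about 100 mm from the white one. Origin: centre of its underside. Leave it alone.
- mat: Fixed blue tool mat, 100 (x) x 200 (y) x 4 mm, on which both mallets stand. Origin: centre of its underside, on the bench.
- spectacles: Folded spectacles with a red frame standing on the bench, 135 (y) x 30 x 50 mm. Origin: centre of the underside. Leave alone.
- lens_case: Black open box with a red insert and two amber lenses, 75 (x) x 95 (y) x 24 mm. Origin: centre of the underside. Leave alone.
Things that resemble listed ones, but are neither listed nor needed, are in the scene too. What is meant by the mat is not green or turquoise, and is the larger of those in its own colour.

How it is judged:
On the way, in this order (a step that is already met when the one before it is completed fails the run):
1. one side of the cell has been tapped down at least 4 mm further than the other (angle between cell's own z axis and vertical above 0.034 rad), for 0.1 s.
2. the other side has followed: both pads have sunk to less than 79 mm above the bench (z of each of left_pad, right_pad in the frame of mount below 0.079 m), for 0.1 s.
At the end, for the whole second after the job is handed in: Both pads stand within 4 mm of their lowest height (less than 65 mm above the bench, the ears on their stops), and the white mallet stands upright on its head, its centre on the blue mat, at rest and released (z of each of left_pad, right_pad in the frame of mount below 0.065 m and x of mallet in the frame of mat between -0.05 and 0.05 m and y of mallet in the frame of mat between -0.1 and 0.1 m and height (world z) of mallet below 0.01 m and angle between mallet's own z axis and vertical below 0.1 rad and linear speed of mallet below 0.02 m/s and contact force between the fingers and mallet below 0.2 N); the robot touches nothing.
It fails at once if the cell cocks: one pad more than about 17 mm lower than the other (angle between cell's own z axis and vertical above 0.14 rad).
It fails at once if a pad is struck hard (over 60 N) (contact force between mallet and cell above 60 N).
It fails at once if the lens is touched (contact force between lens and anything else above 0.5 N).
It fails at once if the robot itself pushes the cell (contact force between any of the arm, the fingers and cell above 1 N).
It fails at once if the steel mallet, the spectacles or the lens case is moved by more than 20 mm (distance of any of steel_mallet, spectacles, lens_case from where it was at the start of the episode above 0.02 m).
It also fails if it takes over 58 s, if anything falls off the work surface, if the arm or the gripper's body presses on something with over 40 N, if the wrist force passes 120 N, or if a joint passes its speed limit or range.

## Working session

There is one attempt and no reset: what is moved stays moved. The work goes in short steps, Python scripts to look and compute and a tool call to move; the robot and the scene stay as the last step left them, time stands still between calls to the robot, and variables do not carry over. Pictures are saved under pics/ and viewed, at most 10 in all, crops included, and the job is handed in when it is done.

Besides the shell and the picture viewer there is one more tool, called after "Request:" by a JSON object that holds its "api" and its "payload", one argument or row to a line. carry_out: Moves the arm, as the interface text tells. Its arguments: {"type":"object","properties":{"delta_pos":{"type":"array","items":{"type":"array","items":{"type":"number"}}},"twist":{"type":"array","items":{"type":"array","items":{"type":"number"}}},"gripper":{"type":"array","items":{"type":"number"}}},"required":["delta_pos","twist","gripper"]}

```bash
mkdir -p pics; cat > h.py <<'E'
import numpy as np, cv2
from scipy.spatial.transform import Rotation as R
from workcell import env
def ray(f,u,v):
    M=np.array(f["camera_from_world"]); a=(u-f["cx"])/f["fx"]; b=(v-f["cy"])/f["fy"]
    d=M[:3,:3].T@np.array([a,-b,-1.0]); return -M[:3,:3].T@M[:3,3], d
def atz(f,u,v,z):
    o,d=ray(f,u,v); return o+d*(z-o[2])/d[2]
def proj(f,p):
    M=np.array(f["camera_from_world"]); c=M[:3,:3]@np.array(p)+M[:3,3]
    return f["cx"]+f["fx"]*c[0]/-c[2], f["cy"]+f["fy"]*-c[1]/-c[2]
E
python3 - <<'E'
from h import *
print(env.sense())
for n in("top","scene"):
    f=env.grab_frame(n); cv2.imwrite(f"pics/{n}0.png",f["img"]); print(n,f["fx"],f["cx"],f["cy"],np.round(f["camera_from_world"],3).tolist())
    for t in("mount","cell","lens","left_pad","right_pad","mallet","steel_mallet","mat","spectacles","lens_case"):
        for d in env.trace(n,t)[:3]:
            m=d["mask"];v,u=np.nonzero(m);b=np.array(d["bbox"])*[640,480,640,480]
            print(t,round(d["score"],2),b.round(0),"c",u.mean().round(1),v.mean().round(1), atz(f,u.mean(),v.mean(),0).round(3))
E
```

```text
{'time_s': 0.0, 'qpos': array([-1.44460610e+00,  4.91616569e-01,  1.55948098e+00,  2.41827390e-05,
        1.09168136e+00, -1.05622755e-01]), 'qd': array([ 2.43487359e-04,  3.03489079e-04,  7.92463460e-05, -7.40906728e-04,
        3.64308510e-04, -7.26834578e-04]), 'tau': array([ 3.32941941e-03, -6.12634492e+01, -2.58170950e+01,  6.92979922e-02,
        4.83281922e-02, -7.96732229e-05]), 'tcp_pos': array([ 0.14358088, -0.60811792,  0.29161542]), 'tcp_rot': array([ 9.93290830e-01,  1.15641579e-01,  4.62654850e-06, -5.93210269e-04]), 'force': array([ 0.27301985, -0.60260848, -0.34986668]), 'moment': array([ 0.00960617, -0.02400069, -0.00194168]), 'grasp_force': 0.0, 'grip_width': 0.9983691191785664}
top 440.0317742255598 323.4640912394285 232.94196563137834 [[-0.0, -1.0, -0.025, -0.09], [0.995, -0.003, 0.105, -0.507], [-0.105, -0.025, 0.994, -0.966], [0.0, 0.0, 0.0, 1.0]]
mount 0.9 [194. 212. 278. 263.] c 236.7 235.2 [0.505 0.112 0.   ]
mount 0.24 [347. 219. 439. 285.] c 390.9 253.7 [ 0.461 -0.245  0.   ]
cell 0.68 [196. 214. 268. 253.] c 231.5 232.3 [0.512 0.124 0.   ]
cell 0.42 [203.
[... 1347 characters left out ...]
lens 0.65 [399. 232. 428. 256.] c 413.4 242.8 [0.432 0.12  0.   ]
left_pad 0.86 [381. 231. 445. 259.] c 413.7 243.3 [0.433 0.12  0.   ]
right_pad 0.55 [383. 230. 448. 260.] c 413.9 243.1 [0.433 0.121 0.   ]
mallet 0.9 [275. 210. 295. 261.] c 286.0 237.9 [ 0.439 -0.211  0.   ]
steel_mallet 0.55 [245. 199. 263. 244.] c 250.9 222.8 [ 0.389 -0.31   0.   ]
mat 0.96 [171. 186. 232. 225.] c 201.2 203.6 [ 0.323 -0.458  0.   ]
mat 0.84 [265. 186. 319. 206.] c 292.6 195.7 [ 0.271 -0.21   0.   ]
mat 0.83 [194. 294. 290. 342.] c 244.0 316.6 [ 0.697 -0.279  0.   ]
spectacles 0.88 [312. 297. 370. 316.] c 342.2 307.3 [ 0.654 -0.057  0.   ]
lens_case 0.97 [404. 299. 453. 339.] c 428.1 317.5 [0.67 0.14 0.  ]
```

```bash
python3 - <<'E'
import cv2
a=cv2.imread("pics/top0.png")[110:370,170:540]
cv2.imwrite("pics/tc.png",cv2.resize(a,None,fx=2.1,fy=2.1,interpolation=cv2.INTER_CUBIC))
a=cv2.imread("pics/scene0.png")[180:350,160:470]
cv2.imwrite("pics/sc.png",cv2.resize(a,None,fx=2.5,fy=2.5,interpolation=cv2.INTER_CUBIC))
E
```

```text
(no output)
```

View pics/tc.png

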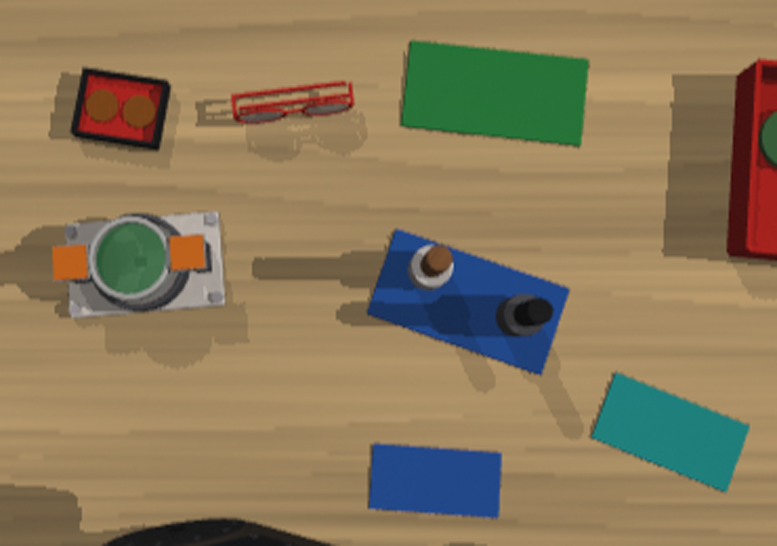

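View pics/sc.png

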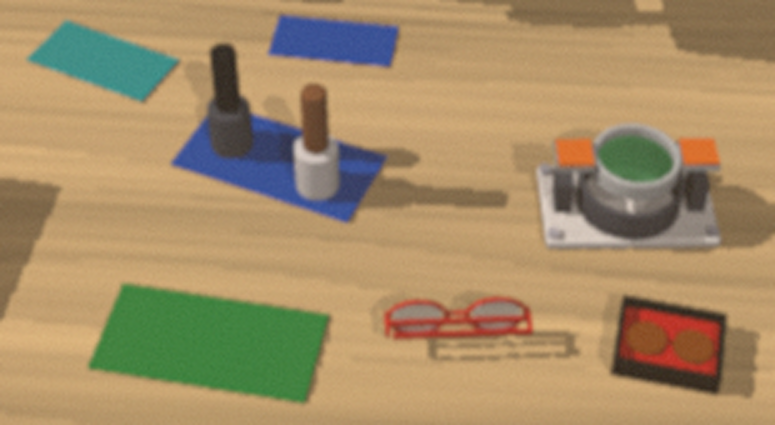

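The pictures show the white mallet (top crop 433,265) and the steel mallet (525,315) on the large tilted blue mat, with the mount and orange pads at crop (70,263) and (187,252). Next I measure by colour.

```bash
python3 - <<'E'
from h import *
f=env.grab_frame("top"); g=env.grab_frame("scene")
print("cam",ray(f,0,0)[0].round(3),ray(g,0,0)[0].round(3))
def blobs(fr,lo,hi,roi,amin=25):
    h=cv2.cvtColor(fr["img"],cv2.COLOR_BGR2HSV); m=cv2.inRange(h,lo,hi); k=np.zeros_like(m); k[roi[1]:roi[3],roi[0]:roi[2]]=1; m*=k
    n,l,s,c=cv2.connectedComponentsWithStats(m); return [(c[i],s[i],np.argwhere(l==i)[:,::-1].astype(np.float32)) for i in range(1,n) if s[i][4]>=amin]
for n,fr,roi in(("top",f,(185,205,285,270)),("scene",g,(370,215,460,265))):
    for c,s,p in blobs(fr,(7,170,120),(18,255,255),roi):
        r=cv2.minAreaRect(p); print(n,"pad",c.round(1),s,r[0],r[1],round(r[2],1),[atz(fr,*c,z).round(4) for z in(.084,)])
        bx=cv2.boxPoints(r); print([atz(fr,*q,.084).round(3)[:2].tolist() for q in bx])
# handle
for n,fr,roi in(("top",f,(360,220,395,255)),("scene",g,(270,205,300,265))):
    for c,s,p in blobs(fr,(3,90,20),(16,255,200),roi,15):
        print(n,"handle",c.round(1),s, p[:,1].min())
    d=env.trace(n,"mallet")[0]; print(np.array(d["bbox"])*[640,480,640,480])
# mat
for c,s,p in blobs(f,(105,120,40),(120,255,255),(335,210,450,300),300):
    r=cv2.minAreaRect(p); print("mat",[atz(f,*q,.004).round(3)[:2].tolist() for q in cv2.boxPoints(r)], atz(f,*r[0],.004).round(3))
a=f["img"][215:265,350:440]; cv2.imwrite("pics/m1.png",cv2.resize(a,None,fx=8,fy=8,interpolation=cv2.INTER_NEAREST))
E
```

```text
cam [ 0.403 -0.115  1.011] [ 1.447 -0.07   1.024]
top pad [258.5 229.7] [251 222  16  16 233] (258.5, 229.5) (15.0, 15.0) 90.0 [array([0.5081, 0.0462, 0.084 ])]
[[0.525, 0.063], [0.524, 0.031], [0.492, 0.03], [0.492, 0.062]]
top pad [202.6 234.6] [195 227  17  16 244] (203.0, 234.5) (16.0, 15.0) 0.0 [array([0.4978, 0.1659, 0.084 ])]
[[0.482, 0.182], [0.514, 0.183], [0.514, 0.148], [0.482, 0.147]]
scene pad [389.6 240.5] [383 236  14  10 130] (389.5, 240.5) (9.0, 13.0) 90.0 [array([0.5115, 0.0478, 0.084 ])]
[[0.498, 0.032], [0.495, 0.064], [0.526, 0.063], [0.528, 0.032]]
scene pad [439.3 240. ] [432 236  15   9 118] (439.0, 240.0) (8.0, 14.0) 90.0 [array([0.5011, 0.1667, 0.084 ])]
[[0.489, 0.15], [0.486, 0.184], [0.513, 0.182], [0.516, 0.148]]
top handle [377.4 233.9] [371 227  14  15 147] 227.0Traceback (most recent call last):
  File "<stdin>", line 15, in <module>
IndexError: list index out of range
```

```bash
python3 - <<'E'
from h import *
f=env.grab_frame("top"); g=env.grab_frame("scene")
p=atz(f,378.2,233.7,.134); print(p)
print([np.round(proj(f,[p[0],p[1],z]),1) for z in(.059,.004)], [np.round(proj(g,[p[0],p[1],z]),1) for z in(.134,.059,.004)])
for n in("top","scene"):
    for d in env.trace(n,"mallet")[:1]: print(n,np.array(d["bbox"])*[640,480,640,480])
h=cv2.cvtColor(f["img"],cv2.COLOR_BGR2HSV); m=cv2.inRange(h,(105,120,40),(120,255,255)); q=np.argwhere(m[210:300,335:450])[:,::-1].astype(np.float32)+[335,210]
r=cv2.minAreaRect(q.astype(np.float32)); print("mat",[atz(f,*k,.004).round(3)[:2].tolist() for k in cv2.boxPoints(r)], atz(f,*r[0],.004).round(3))
vis=[f["img"][215:285,350:440],g["img"][190:270,240:330]]
vis=[cv2.resize(a,(400,320),interpolation=cv2.INTER_NEAREST) for a in vis]
cv2.imwrite("pics/m1.png",np.hstack(vis))
E
```

```text
[ 0.49363252 -0.20274257  0.134     ]
[array([374.8, 237.3]), array([372.6, 239.5])] [array([285.1, 214.6]), array([286.1, 237. ]), array([286.8, 252.4])]
top [366.72  227.904 386.304 249.216]
scene [275.52  210.816 295.168 261.696]
mat [[0.449, -0.137], [0.542, -0.17], [0.475, -0.358], [0.384, -0.324]] [ 0.462 -0.248  0.004]
```

View pics/m1.png

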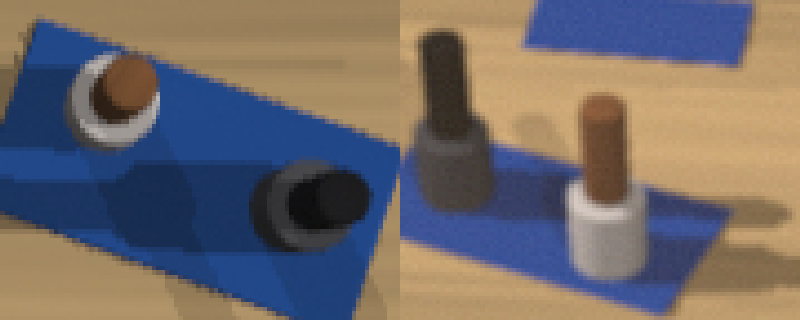

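Request:
{"api": "carry_out", "payload": {
  "delta_pos": [
    [3, -2.2, 0],
    [8, -5.7, 1],
    [12, -8.6, 2],
    [16, -11.5, 3],
    [20, -14.4, 3],
    [24, -17.2, 3],
    [28, -20.1, 3],
    [32, -23, 3],
    [36, -25.8, 3],
    [39, -28, 3],
    [41.5, -29.8, 3],
    [43, -30.8, 3],
    [43.6, -31.3, 3],
    [43.6, -31.3, 3],
    [43.6, -31.3, 3],
    [43.6, -31.3, 3]
  ],
  "twist": [
    [0, 0, 1],
    [0, 0, 2],
    [0, 0, 3],
    [0, 0, 4],
    [0, 0, 5],
    [0, 0, 6],
    [0, 0, 7],
    [0, 0, 8],
    [0, 0, 8.5],
    [0, 0, 8.5],
    [0, 0, 8.5],
    [0, 0, 8.5],
    [0, 0, 8.5],
    [0, 0, 8.5],
    [0, 0, 8.5],
    [0, 0, 8.5]
  ],
  "gripper": [100, 100, 100, 100, 100, 100, 100, 100, 100, 100, 100, 100, 100, 100, 100, 100]
}}

```text
time_s: 2.78
tcp_pos: [0.4959, -0.2035, 0.2622]
tcp_rot: [0.999, 0.042, -0.0, 0.0]
force: [0.7, 0.3, -0.0]
grip_width: 1.001
grasp_force: 0.0
```

```bash
cat >> h.py <<'E'
def fproj(f,p):
    M=np.array(f["camera_from_world"]); c=M[:3,:3]@np.array(p)+M[:3,3]; x,y,z=c[0],-c[1],-c[2]
    r=np.hypot(x,y); t=np.arctan2(r,z); return f["cx"]+f["fx"]*t*x/r, f["cy"]+f["fy"]*t*y/r
E
python3 - <<'E'
from h import *
s=env.sense();print(s["time_s"],s["tcp_pos"],s["tcp_rot"],s["force"])
f=env.grab_frame("wrist"); print(f["fx"],f["cx"],f["cy"],np.round(f["camera_from_world"],3).tolist())
im=f["img"].copy()
for z,c in((.134,(0,0,255)),(.059,(0,255,255)),(.004,(0,255,0))):
    u=fproj(f,[.496,-.2035,z]); print(z,u)
    rad=.013 if z>.1 else .022
    for a in np.arange(0,6.3,.2):
        q=fproj(f,[.496+rad*np.cos(a),-.2035+rad*np.sin(a),z]); cv2.circle(im,(int(q[0]),int(q[1])),1,c,-1)
cv2.imwrite("pics/w1.png",im)
E
```

```text
2.7833 [ 0.49589244 -0.2035002   0.26217369] [ 9.99110141e-01  4.21770725e-02 -1.12674613e-04  8.68266418e-05] [ 0.6772585   0.28177937 -0.01832122]
371.64829954431775 320.10474776084965 239.24300944806407 [[0.085, -0.996, -0.001, -0.243], [0.966, 0.082, -0.245, -0.441], [0.244, 0.019, 0.97, -0.478], [0.0, 0.0, 0.0, 1.0]]
0.134 (np.float64(322.3707284778013), np.float64(258.14130754014684))
0.059 (np.float64(321.9507360663036), np.float64(231.17728123085405))
0.004 (np.float64(321.7492469868306), np.float64(218.39673632367112))
```

View pics/w1.png

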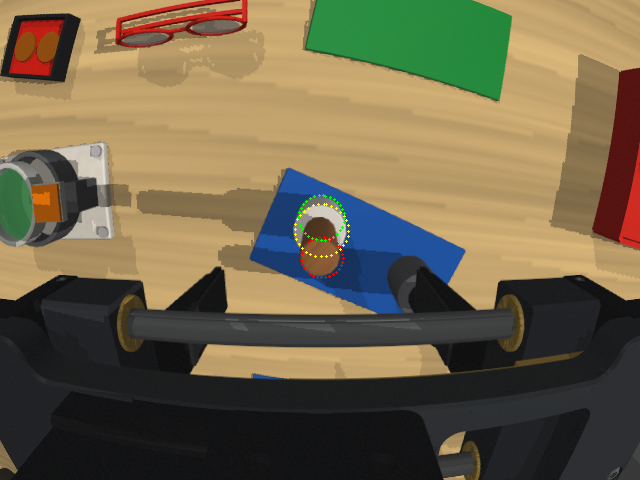

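The mallet handle (321,255) matches the predicted circles, and the steel mallet (405,280) is clear of the fingers. Next I descend and grip.

Request:
{"api": "carry_out", "payload": {
  "delta_pos": [
    [0, 0, 2],
    [0, 0, 5],
    [0, 0, 8],
    [0, 0, 9.8],
    [0, 0, 10.4],
    [0, 0, 10.4],
    [0, 0, 10.4],
    [0, 0, 10.4],
    [0, 0, 10.4],
    [0, 0, 10.4],
    [0, 0, 10.4],
    [0, 0, 10.4],
    [0, 0, 10.4],
    [0, 0, 10.4],
    [0, 0, 10.4],
    [0, 0, 10.4]
  ],
  "twist": [
    [0, 0, 0],
    [0, 0, 0],
    [0, 0, 0],
    [0, 0, 0],
    [0, 0, 0],
    [0, 0, 0],
    [0, 0, 0],
    [0, 0, 0],
    [0, 0, 0],
    [0, 0, 0],
    [0, 0, 0],
    [0, 0, 0],
    [0, 0, 0],
    [0, 0, 0],
    [0, 0, 0],
    [0, 0, 0]
  ],
  "gripper": [100, 100, 100, 100, 100, 100, 60, 30, 0, 0, 0, 0, 0, 0, 0, 0]
}}

```text
time_s: 4.17
tcp_pos: [0.496, -0.2035, 0.1582]
tcp_rot: [0.999, 0.042, -0.0, 0.0]
force: [-0.3, -0.0, 0.9]
grip_width: 0.357
grasp_force: 0.0
```

Request:
{"api": "carry_out", "payload": {
  "delta_pos": [
    [0, 0, 0],
    [0, 0, 0],
    [0, 0, 0],
    [0, 0, 0],
    [0, 0, 0],
    [0, 0, 0],
    [0, 0, -1],
    [0, 0, -3],
    [0, 0, -6],
    [0, 0, -9],
    [0, 0, -11],
    [0, 0, -11.8],
    [0, 0, -11.8],
    [0, 0, -11.8]
  ],
  "twist": [
    [0, 0, 0],
    [0, 0, 0],
    [0, 0, 0],
    [0, 0, 0],
    [0, 0, 0],
    [0, 0, 0],
    [0, 0, 0],
    [0, 0, 0],
    [0, 0, 0],
    [0, 0, 0],
    [0, 0, 0],
    [0, 0, 0],
    [0, 0, 0],
    [0, 0, 0]
  ],
  "gripper": [0, 0, 0, 0, 0, 0, 0, 0, 0, 0, 0, 0, 0, 0]
}}

```text
time_s: 5.33
tcp_pos: [0.4957, -0.2033, 0.2758]
tcp_rot: [0.999, 0.042, -0.0, -0.0]
force: [-0.6, 1.3, -3.4]
grip_width: 0.266
grasp_force: 30.0
```

Request:
{"api": "carry_out", "payload": {
  "delta_pos": [
    [0.3, -1.5, 0],
    [0.8, -4.5, 0],
    [1.3, -8, 0],
    [1.8, -11.5, 0],
    [2.3, -15, 0],
    [2.8, -18.5, 0],
    [3.2, -21.5, 0],
    [3.4, -23.5, 0],
    [3.5, -24.5, 0],
    [3.5, -24.5, 0.5],
    [3.5, -24.5, 1.5],
    [3.5, -24.5, 2.5],
    [3.5, -24.5, 2.8],
    [3.5, -24.5, 2.8],
    [3.5, -24.5, 2.8]
  ],
  "twist": [
    [0, 0, 0],
    [0, 0, 0],
    [0, 0, 0],
    [0, 0, 0],
    [0, 0, 0],
    [0, 0, 0],
    [0, 0, 0],
    [0, 0, 0],
    [0, 0, 0],
    [0, 0, 0],
    [0, 0, 0],
    [0, 0, 0],
    [0, 0, 0],
    [0, 0, 0],
    [0, 0, 0]
  ],
  "gripper": [0, 0, 0, 0, 0, 0, 0, 0, 0, 0, 0, 0, 0, 0, 0]
}}

```text
time_s: 6.58
tcp_pos: [0.5106, 0.0428, 0.2478]
tcp_rot: [0.999, 0.041, -0.0, 0.0]
force: [0.7, 0.0, -2.6]
grip_width: 0.267
grasp_force: 30.0
```

```bash
python3 - <<'E'
from h import *
s=env.sense();print(s["time_s"],s["tcp_pos"],s["tcp_rot"],s["force"])
f=env.grab_frame("scene");g=env.grab_frame("wrist")
a=cv2.resize(f["img"][180:280,340:473],(400,300)); b=cv2.resize(g["img"],(400,300)); cv2.imwrite("pics/r1.png",np.hstack([a,b]))
E
```

```text
6.5833 [0.51055208 0.04279416 0.24778957] [ 9.99154081e-01  4.11211232e-02 -4.17195598e-04  3.06094921e-05] [ 0.72906894  0.00642853 -2.56697568]
```

View pics/r1.png

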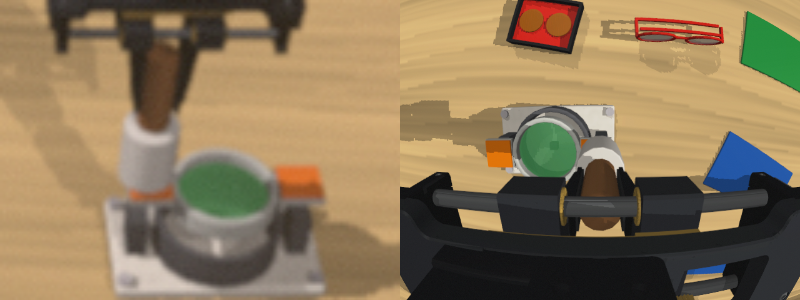

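Request:
{"api": "carry_out", "payload": {
  "delta_pos": [
    [0, 0, 0.3],
    [0, 0, 0.6],
    [0, 0, 0.75],
    [0, 0, 0.9],
    [0, 0, 1.05],
    [0, 0, 1.2],
    [0, 0, 1.35],
    [0, 0, 1.4],
    [0, 0, 1.4]
  ],
  "twist": [
    [0, 0, 0],
    [0, 0, 0],
    [0, 0, 0],
    [0, 0, 0],
    [0, 0, 0],
    [0, 0, 0],
    [0, 0, 0],
    [0, 0, 0],
    [0, 0, 0]
  ],
  "gripper": [0, 0, 0, 0, 0, 0, 0, 0, 0]
}}

```text
time_s: 7.43
tcp_pos: [0.5107, 0.0434, 0.2347]
tcp_rot: [0.999, 0.042, 0.0, 0.0]
force: [-1.3, -1.8, 4.3]
grip_width: 0.27
grasp_force: 30.0
```

Request:
{"api": "carry_out", "payload": {
  "delta_pos": [
    [0, 0, 0.1],
    [0, 0, 0.2],
    [0, 0, 0.3],
    [0, 0, 0.4],
    [0, 0, 0.5],
    [0, 0, 0.5],
    [0, 0, 0.5]
  ],
  "twist": [
    [0, 0, 0],
    [0, 0, 0],
    [0, 0, 0],
    [0, 0, 0],
    [0, 0, 0],
    [0, 0, 0],
    [0, 0, 0]
  ],
  "gripper": [0, 0, 0, 0, 0, 0, 0]
}}

```text
time_s: 8.02
tcp_pos: [0.5107, 0.043, 0.2297]
tcp_rot: [0.999, 0.042, 0.0, 0.001]
force: [-1.9, -4.5, 4.3]
grip_width: 0.266
grasp_force: 30.0
```

```bash
python3 - <<'E'
from h import *
s=env.sense();print(s["tcp_pos"],s["force"])
f=env.grab_frame("scene");g=env.grab_frame("wrist")
a=cv2.resize(f["img"][190:290,340:473],(400,300)); b=cv2.resize(g["img"][110:260,60:260],(400,300)); cv2.imwrite("pics/r2.png",np.hstack([a,b]))
E
```

```text
[0.51073611 0.04303908 0.22973305] [-1.85973525 -4.46587175  4.2522414 ]
```

View pics/r2.png

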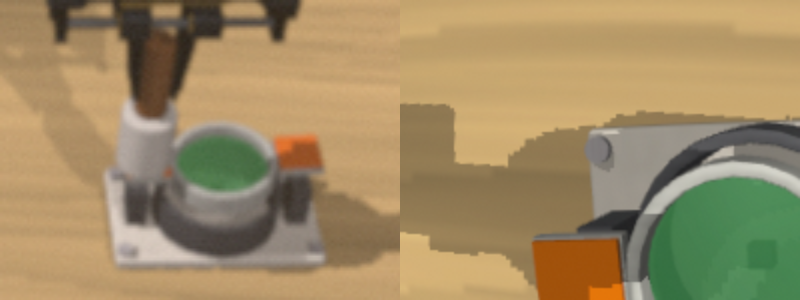

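Request:
{"api": "carry_out", "payload": {
  "delta_pos": [
    [0, 0, -1.5],
    [0, 0, -3],
    [0, -1.5, -3.2],
    [-0.1, -4.5, -3.2],
    [-0.1, -8, -3.2],
    [-0.1, -11, -3.2],
    [-0.1, -12.5, -3.2],
    [-0.1, -12.7, -3.2],
    [-0.1, -12.7, -2.5],
    [-0.1, -12.7, -1.6],
    [-0.1, -12.7, -1.2],
    [-0.1, -12.7, -1.0],
    [-0.1, -12.7, -0.85],
    [-0.1, -12.7, -0.7],
    [-0.1, -12.7, -0.55],
    [-0.1, -12.7, -0.4],
    [-0.1, -12.7, -0.25],
    [-0.1, -12.7, -0.1],
    [-0.1, -12.7, -0.1]
  ],
  "twist": [
    [0, 0, 0],
    [0, 0, 0],
    [0, 0, 0],
    [0, 0, 0],
    [0, 0, 0],
    [0, 0, 0],
    [0, 0, 0],
    [0, 0, 0],
    [0, 0, 0],
    [0, 0, 0],
    [0, 0, 0],
    [0, 0, 0],
    [0, 0, 0],
    [0, 0, 0],
    [0, 0, 0],
    [0, 0, 0],
    [0, 0, 0],
    [0, 0, 0],
    [0, 0, 0]
  ],
  "gripper": [0, 0, 0, 0, 0, 0, 0, 0, 0, 0, 0, 0, 0, 0, 0, 0, 0, 0, 0]
}}

```text
time_s: 9.7
tcp_pos: [0.4988, 0.17, 0.23]
tcp_rot: [0.999, 0.042, -0.0, 0.0]
force: [-2.7, -1.7, 1.2]
grip_width: 0.271
grasp_force: 30.0
```

Request:
{"api": "carry_out", "payload": {
  "delta_pos": [
    [0, 0, 0.12],
    [0, 0, 0.24],
    [0, 0, 0.36],
    [0, 0, 0.48],
    [0, 0, 0.6],
    [0, 0, 0.7],
    [0, 0, 0.75],
    [0, 0, 0.75]
  ],
  "twist": [
    [0, 0, 0],
    [0, 0, 0],
    [0, 0, 0],
    [0, 0, 0],
    [0, 0, 0],
    [0, 0, 0],
    [0, 0, 0],
    [0, 0, 0]
  ],
  "gripper": [0, 0, 0, 0, 0, 0, 0, 0]
}}

```text
time_s: 10.37
tcp_pos: [0.4989, 0.1704, 0.2228]
tcp_rot: [0.999, 0.042, 0.0, -0.0]
force: [-2.5, -0.8, 5.3]
grip_width: 0.268
grasp_force: 30.0
```

```bash
python3 - <<'E'
from h import *
s=env.sense();print(s["tcp_pos"],s["force"])
f=env.grab_frame("scene")
a=cv2.resize(f["img"][190:290,340:473],(798,600),interpolation=cv2.INTER_CUBIC); cv2.imwrite("pics/r3.png",a)
E
```

```text
[0.49891938 0.17038938 0.22276905] [-2.48065064 -0.81281655  5.28700007]
```

View pics/r3.png

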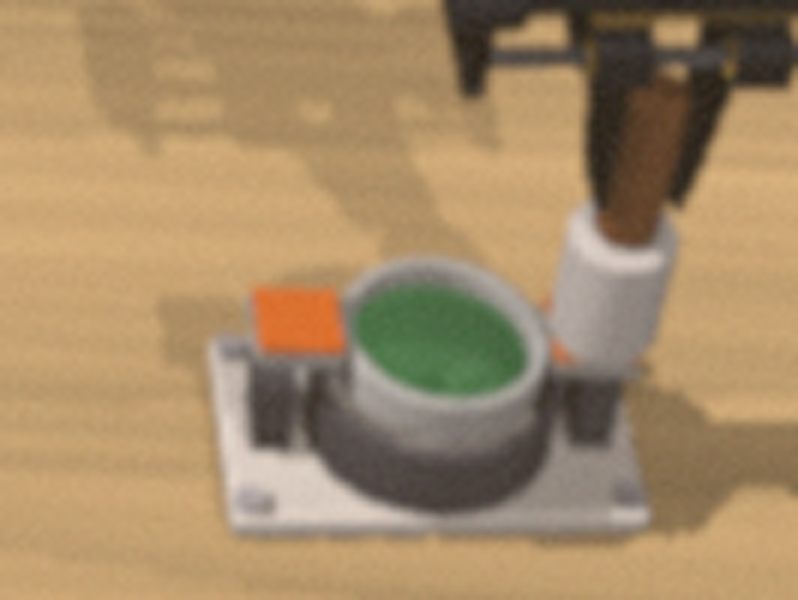

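Request:
{"api": "carry_out", "payload": {
  "delta_pos": [
    [0, 0, -1.5],
    [0, 0, -3],
    [0, 1.5, -3.5],
    [0, 4.5, -3.7],
    [0, 8, -3.7],
    [0, 11, -3.7],
    [0.1, 12.5, -3.7],
    [0.1, 12.7, -3.7],
    [0.1, 12.7, -2.8],
    [0.1, 12.7, -1.8],
    [0.1, 12.7, -1.2],
    [0.1, 12.7, -0.9],
    [0.1, 12.7, -0.7],
    [0.1, 12.7, -0.55],
    [0.1, 12.7, -0.4],
    [0.1, 12.7, -0.25],
    [0.1, 12.7, -0.1],
    [0.1, 12.7, 0],
    [0.1, 12.7, 0.1],
    [0.1, 12.7, 0.1]
  ],
  "twist": [
    [0, 0, 0],
    [0, 0, 0],
    [0, 0, 0],
    [0, 0, 0],
    [0, 0, 0],
    [0, 0, 0],
    [0, 0, 0],
    [0, 0, 0],
    [0, 0, 0],
    [0, 0, 0],
    [0, 0, 0],
    [0, 0, 0],
    [0, 0, 0],
    [0, 0, 0],
    [0, 0, 0],
    [0, 0, 0],
    [0, 0, 0],
    [0, 0, 0],
    [0, 0, 0],
    [0, 0, 0]
  ],
  "gripper": [0, 0, 0, 0, 0, 0, 0, 0, 0, 0, 0, 0, 0, 0, 0, 0, 0, 0, 0, 0]
}}

```text
time_s: 12.08
tcp_pos: [0.5104, 0.0436, 0.2216]
tcp_rot: [0.999, 0.042, -0.0, 0.0]
force: [-1.6, 1.6, 1.1]
grip_width: 0.266
grasp_force: 30.0
```

Request:
{"api": "carry_out", "payload": {
  "delta_pos": [
    [0, 0, 0.1],
    [0, 0, 0.2],
    [0, 0, 0.3],
    [0, 0, 0.35],
    [0, 0, 0.35]
  ],
  "twist": [
    [0, 0, 0],
    [0, 0, 0],
    [0, 0, 0],
    [0, 0, 0],
    [0, 0, 0]
  ],
  "gripper": [0, 0, 0, 0, 0]
}}

```text
time_s: 12.5
tcp_pos: [0.5106, 0.0434, 0.2183]
tcp_rot: [0.999, 0.042, 0.0, 0.0]
force: [-2.6, 1.6, 4.2]
grip_width: 0.274
grasp_force: 30.0
```

Request:
{"api": "carry_out", "payload": {
  "delta_pos": [
    [0, 0, -1.5],
    [0, 0, -3],
    [0, -1.5, -3.5],
    [0, -4.5, -3.7],
    [0, -8, -3.7],
    [0, -11, -3.7],
    [-0.1, -12.5, -3.7],
    [-0.1, -12.7, -3.5],
    [-0.1, -12.7, -2.5],
    [-0.1, -12.7, -1.5],
    [-0.1, -12.7, -0.9],
    [-0.1, -12.7, -0.6],
    [-0.1, -12.7, -0.45],
    [-0.1, -12.7, -0.3],
    [-0.1, -12.7, -0.15],
    [-0.1, -12.7, 0],
    [-0.1, -12.7, 0.1],
    [-0.1, -12.7, 0.2],
    [-0.1, -12.7, 0.2]
  ],
  "twist": [
    [0, 0, 0],
    [0, 0, 0],
    [0, 0, 0],
    [0, 0, 0],
    [0, 0, 0],
    [0, 0, 0],
    [0, 0, 0],
    [0, 0, 0],
    [0, 0, 0],
    [0, 0, 0],
    [0, 0, 0],
    [0, 0, 0],
    [0, 0, 0],
    [0, 0, 0],
    [0, 0, 0],
    [0, 0, 0],
    [0, 0, 0],
    [0, 0, 0],
    [0, 0, 0]
  ],
  "gripper": [0, 0, 0, 0, 0, 0, 0, 0, 0, 0, 0, 0, 0, 0, 0, 0, 0, 0, 0]
}}

```text
time_s: 14.08
tcp_pos: [0.4989, 0.1699, 0.2164]
tcp_rot: [0.999, 0.042, 0.0, 0.0]
force: [-2.1, -4.0, 4.3]
grip_width: 0.27
grasp_force: 30.0
```

Request:
{"api": "carry_out", "payload": {
  "delta_pos": [
    [0, 0, 0.05],
    [0, 0, 0.1],
    [0, 0, 0.15],
    [0, 0, 0.15]
  ],
  "twist": [
    [0, 0, 0],
    [0, 0, 0],
    [0, 0, 0],
    [0, 0, 0]
  ],
  "gripper": [0, 0, 0, 0]
}}

```text
time_s: 14.42
tcp_pos: [0.499, 0.17, 0.2151]
tcp_rot: [0.999, 0.042, 0.0, 0.0]
force: [-2.8, -4.0, 7.6]
grip_width: 0.264
grasp_force: 30.0
```

Force is slightly up; I'll push a little further to confirm the stop.

Request:
{"api": "carry_out", "payload": {
  "delta_pos": [
    [0, 0, 0.05],
    [0, 0, 0.1],
    [0, 0, 0.1]
  ],
  "twist": [
    [0, 0, 0],
    [0, 0, 0],
    [0, 0, 0]
  ],
  "gripper": [0, 0, 0]
}}

```text
time_s: 14.67
tcp_pos: [0.4991, 0.1701, 0.2147]
tcp_rot: [0.999, 0.042, 0.001, 0.0]
force: [-4.7, -3.3, 13.6]
grip_width: 0.271
grasp_force: 30.0
```

Request:
{"api": "carry_out", "payload": {
  "delta_pos": [
    [0, 0, -1.5],
    [0, 0, -3],
    [0, 1.5, -3.7],
    [0, 4.5, -3.7],
    [0, 8, -3.7],
    [0, 11, -3.7],
    [0.1, 12.5, -3.7],
    [0.1, 12.7, -3.5],
    [0.1, 12.7, -2.5],
    [0.1, 12.7, -1.5],
    [0.1, 12.7, -0.9],
    [0.1, 12.7, -0.6],
    [0.1, 12.7, -0.4],
    [0.1, 12.7, -0.3],
    [0.1, 12.7, -0.2],
    [0.1, 12.7, -0.1],
    [0.1, 12.7, 0],
    [0.1, 12.7, 0]
  ],
  "twist": [
    [0, 0, 0],
    [0, 0, 0],
    [0, 0, 0],
    [0, 0, 0],
    [0, 0, 0],
    [0, 0, 0],
    [0, 0, 0],
    [0, 0, 0],
    [0, 0, 0],
    [0, 0, 0],
    [0, 0, 0],
    [0, 0, 0],
    [0, 0, 0],
    [0, 0, 0],
    [0, 0, 0],
    [0, 0, 0],
    [0, 0, 0],
    [0, 0, 0]
  ],
  "gripper": [0, 0, 0, 0, 0, 0, 0, 0, 0, 0, 0, 0, 0, 0, 0, 0, 0, 0]
}}

```text
time_s: 16.17
tcp_pos: [0.5105, 0.0439, 0.2144]
tcp_rot: [0.999, 0.042, 0.0, -0.0]
force: [-4.4, 5.6, 8.6]
grip_width: 0.272
grasp_force: 30.0
```

Request:
{"api": "carry_out", "payload": {
  "delta_pos": [
    [0, 0, 0.05],
    [0, 0, 0.1],
    [0, 0, 0.1]
  ],
  "twist": [
    [0, 0, 0],
    [0, 0, 0],
    [0, 0, 0]
  ],
  "gripper": [0, 0, 0]
}}

```text
time_s: 16.42
tcp_pos: [0.5106, 0.0439, 0.2141]
tcp_rot: [0.999, 0.042, 0.001, -0.0]
force: [-5.6, 5.3, 17.9]
grip_width: 0.265
grasp_force: 30.0
```

Request:
{"api": "carry_out", "payload": {
  "delta_pos": [
    [0, 0, -1.5],
    [0, 0, -3.5],
    [-0.3, 2, -5],
    [-0.8, 5.5, -5],
    [-1.3, 9, -5],
    [-1.8, 12.5, -5],
    [-2.3, 16, -5],
    [-2.8, 19.5, -5],
    [-3.2, 22, -5],
    [-3.5, 24, -4],
    [-3.6, 24.4, -1],
    [-3.6, 24.5, 2],
    [-3.6, 24.5, 4],
    [-3.6, 24.5, 4.8],
    [-3.6, 24.5, 5.1],
    [-3.6, 24.5, 5.1]
  ],
  "twist": [
    [0, 0, 0],
    [0, 0, 0],
    [0, 0, 0],
    [0, 0, 0],
    [0, 0, 0],
    [0, 0, 0],
    [0, 0, 0],
    [0, 0, 0],
    [0, 0, 0],
    [0, 0, 0],
    [0, 0, 0],
    [0, 0, 0],
    [0, 0, 0],
    [0, 0, 0],
    [0, 0, 0],
    [0, 0, 0]
  ],
  "gripper": [0, 0, 0, 0, 0, 0, 0, 0, 0, 0, 0, 0, 0, 0, 0, 0]
}}

```text
time_s: 17.75
tcp_pos: [0.4953, -0.2037, 0.1617]
tcp_rot: [0.999, 0.042, -0.0, 0.0]
force: [-0.8, 0.6, -2.2]
grip_width: 0.27
grasp_force: 30.0
```

```bash
python3 - <<'E'
from h import *
s=env.sense();print(s["tcp_pos"],s["force"])
f=env.grab_frame("scene")
a=cv2.resize(f["img"][185:285,230:460],(800,348),interpolation=cv2.INTER_CUBIC); cv2.imwrite("pics/r4.png",a)
E
```

```text
[ 0.49529876 -0.2037201   0.16172685] [-0.75934963  0.59052951 -2.21261005]
```

View pics/r4.png

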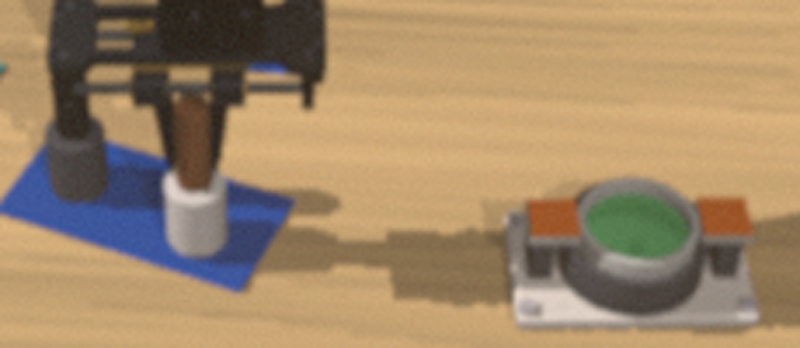

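Both ears rest on the stops and the cell sits level at (640,240). The mallet hangs just above the mat at (195,215), so I lower it and check the force.

Request:
{"api": "carry_out", "payload": {
  "delta_pos": [
    [0, 0, 0.1],
    [0, 0, 0.2],
    [0, 0, 0.3],
    [0, 0, 0.37],
    [0, 0, 0.37]
  ],
  "twist": [
    [0, 0, 0],
    [0, 0, 0],
    [0, 0, 0],
    [0, 0, 0],
    [0, 0, 0]
  ],
  "gripper": [0, 0, 0, 0, 0]
}}

```text
time_s: 18.22
tcp_pos: [0.4951, -0.2036, 0.1582]
tcp_rot: [0.999, 0.042, 0.0, 0.0]
force: [0.6, 0.1, -3.4]
grip_width: 0.268
grasp_force: 30.0
```

Request:
{"api": "carry_out", "payload": {
  "delta_pos": [
    [0, 0, 0.05],
    [0, 0, 0.1],
    [0, 0, 0.1]
  ],
  "twist": [
    [0, 0, 0],
    [0, 0, 0],
    [0, 0, 0]
  ],
  "gripper": [0, 0, 0]
}}

```text
time_s: 18.47
tcp_pos: [0.4952, -0.2036, 0.1581]
tcp_rot: [0.999, 0.042, 0.0, 0.0]
force: [-1.6, 0.9, 11.7]
grip_width: 0.268
grasp_force: 30.0
```

Touched down. Now I back off 1 mm, open and retreat.

Request:
{"api": "carry_out", "payload": {
  "delta_pos": [
    [0, 0, -0.1],
    [0, 0, -0.1],
    [0, 0, -0.1],
    [0, 0, -0.1],
    [0, 0, -0.1],
    [0, 0, -0.1],
    [0, 0, -0.1],
    [0, 0, -0.1],
    [0, 0, -0.1],
    [0, 0, -0.1],
    [0, 0, -0.1],
    [0, 0, -2],
    [0, 0, -5],
    [0, 0, -8],
    [0, 0, -11],
    [0, 0, -12],
    [0, 0, -12],
    [0, 0, -12]
  ],
  "twist": [
    [0, 0, 0],
    [0, 0, 0],
    [0, 0, 0],
    [0, 0, 0],
    [0, 0, 0],
    [0, 0, 0],
    [0, 0, 0],
    [0, 0, 0],
    [0, 0, 0],
    [0, 0, 0],
    [0, 0, 0],
    [0, 0, 0],
    [0, 0, 0],
    [0, 0, 0],
    [0, 0, 0],
    [0, 0, 0],
    [0, 0, 0],
    [0, 0, 0]
  ],
  "gripper": [0, 30, 40, 50, 60, 80, 90, 90, 90, 90, 90, 90, 90, 90, 90, 90, 90, 90]
}}

```text
time_s: 19.97
tcp_pos: [0.4948, -0.2035, 0.2766]
tcp_rot: [0.999, 0.042, 0.0, 0.0]
force: [0.4, -0.4, -1.0]
grip_width: 0.898
grasp_force: 0.0
```

```bash
python3 - <<'E'
from h import *
s=env.sense();print(s["tcp_pos"],s["force"],s["grip_width"],s["grasp_force"])
f=env.grab_frame("scene");g=env.grab_frame("wrist")
a=cv2.resize(f["img"][185:285,230:460],(800,348),interpolation=cv2.INTER_CUBIC); b=cv2.resize(g["img"][130:330,160:560],(500,250))
b=cv2.copyMakeBorder(b,0,0,0,300,cv2.BORDER_CONSTANT)
cv2.imwrite("pics/r5.png",np.vstack([a,b]))
E
```

```text
[ 0.4948147  -0.20346882  0.27659111] [ 0.43205724 -0.36156218 -1.04044612] 0.8980091765856607 0.0
```

View pics/r5.png

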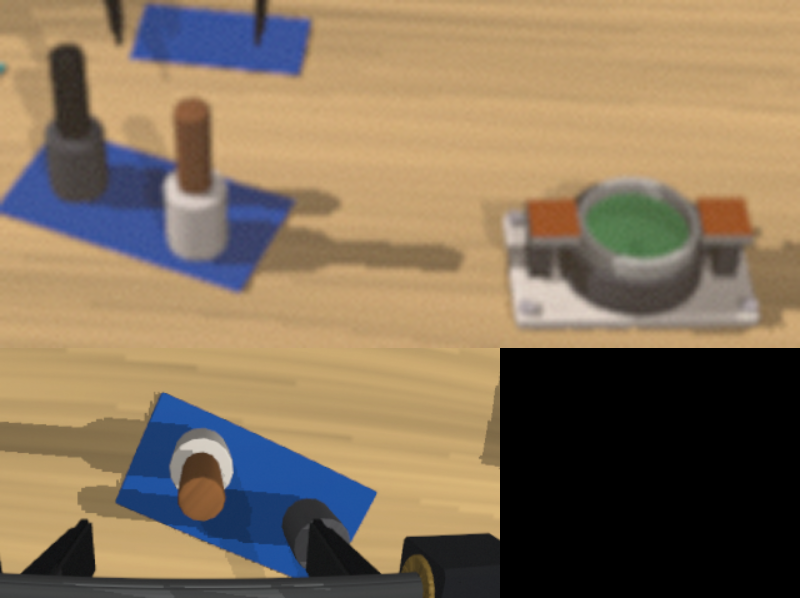

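The white mallet stands upright and released on the blue mat (scene crop 195,180), and the cell is level on its stops (640,240).

```bash
python3 -c "
from workcell import env
print(env.close_job())"
```

```text
the job is handed in; nothing more can be done
None
```

The lens cell was tapped down until both sides rested on their stops, and the white mallet stands released on the blue mat; the job was handed in at about 20 s, and no verdict was returned.

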